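# Hang the pail of worn wheels on the sprung hook

## Robot

A 7-joint arm with a two-finger parallel gripper is mounted at the origin on the work surface. World frame = base frame: x ahead of the robot, y to its left, z up, the work surface at z = 0. Lengths are in m, angles in rad, forces in N, time in s.
With the tool pointing down it reaches from about 0.4 to 0.85 m from the base axis. Payload 4.5 kg.
Tool frame: the origin (TCP) lies between the finger pads; the fingertips stand 19 mm ahead of it and the grasp point (between the pads) is the TCP (r.tips_ahead is the distance from the TCP to the fingertips, in m); z points along the fingers, y is the line along which they close (so a half turn about z gives the same grasp; the last joint's range is limited). The gripper opens to 88 mm and grips with 3 to 60 N. Pads are 18 mm wide; open, the fingers measure 123 mm over their backs; the gripper's body (75 mm by 187 mm) begins 45 mm behind the grasp point.
Start: joints at [1.206, 0.689, -0.195, 1.565, 0.157, 0.902, -0.215], TCP at [0.243, -0.576, 0.258] pointing down, gripper open.
Joint ranges: [-3.01, 3.01], [-0.46, 2.08], [-1.47, 1.51], [0.13, 2.56], [-1, 4.14], [0.04, 2.09], [-2.66, 2.66]. Speed limits (rad/s): [2.57, 2.57, 3.14, 3.14, 3.14, 3.14, 3.14].

## Interface

Orientations are given as a unit quaternion [x, y, z, w].
In Python, from plant import r, cams, models gives the robot as it stands. The module is installed in compiled form; this text tells all that it offers.
- The arm moves only by the tool jog_arm, never from a script. Its arguments are lists of equal length, an entry for each row: "turn": the turn, a rotation vector about the tool's x, y, z in rad, a list of three; "translation": the shift along the tool's x, y, z in m, a list of three; "grip": the closure, from 0 (fully open) to 1 (shut). In form: {"turn": [[ax, ay, az], ...], "translation": [[tx, ty, tz], ...], "grip": [grip, ...]}. A call has 1 to 20 rows; each row is the pose to reach, as a shift and turn from the pose commanded when the call began, along the tool's axes at that moment; what a row does not reach only later rows make up. A row lasts 1/8 s, in which the tool goes at most 62.5 mm and 10.7 degrees, less where a joint would pass 70% of its speed; a pose out of reach is approached as far as the arm can. A call with a gripper value outside its range is refused whole. The fingers move at their own pace and stop on an object; "force" is the grip in N (left out, the last holds). Time passes only in rows, so rows that repeat a pose let the fingers close. It gives the time, the measured TCP pose, the force, the opening and the grip force at its end, in the units of the state.
- r.get_state(): the state, without advancing time (a new reading comes with each control period).
- cams.snapshot(name): name is "scene" or "top"; returns the picture (384x512x3 uint8, red, green, blue); there is no depth.
- cams.camera_params(name): a dict with "fx", "fy", "cx", "cy" (pixels), "k1" (the pictures are not rectified: a ray, as slopes to the right and down, at radius r is drawn at 1 + k1 r^2 times it, then the intrinsics apply), "eye" and "orientation" of the camera in the world. Camera axes: x right, y up, looking along -z (the intrinsics and any distortion apply to the point x, -y, -z); pixel columns grow to the right and rows downward; lengths in m; the calibration is good to about 2 mm. A picture is of the moment at which its call begins. camera_params takes no time and is no camera call.
- r.finish_job(): hands the job in; it is judged then, once.
Trained networks look in the newest picture that a camera, given by its name, has taken for a name from the list of things; names that differ only in an ending like _2 or _b are one class to them, and where a whole thing is asked for, a point or a joint stands for the part that bears it (a point fixed in the world has none). Each returns a list of dicts, best first, with "p" (0 to 1); they miss things now and then, are a little off and sometimes report something else, mostly with a low value. They report only what shows in the picture. A call takes as long as a camera call. They do not tell look-alikes from the thing itself.
- models.find_in(camera, name): "position" ([x, y, z] in m, in world coordinates, good to about 4 mm: the middle of the surface that is visible of it).
- models.masks_of(camera, name): "pixels" (384x512 bool, what is visible of it).
- models.place_of(camera, name): "position" ([x, y, z] in m, in world coordinates, good to about 4 mm: a listed point, or the origin of a listed thing).
The state is a dict: "clock": time; "q": joint angles; "qd": joint speeds; "joint_torque": joint torques, N m; "tool_pos": TCP position; "eef_rot": TCP orientation; "contact_force": force on the tool from outside, world axes, zero at the start; "moment": the same for the moment, N m; "opening": opening from 0.0 (shut) to 1.0 (fully open); "finger_force": force on a finger pad.
Only numpy, scipy, OpenCV 4.12 (cv2) and the standard library are available. Lean on these libraries where they do the work, as an engineer would, in place of code of your own. Each camera call takes 0.05 s, during which the arm holds its last target. There are 200 camera calls.

## Task

Raise the pail's bail upright while the pail stays standing on the bench, then hang the pail by the middle of the bail's grip tube on the sprung hook of the green stand. The hook sinks under the load: let it take the pail's whole weight slowly before you let go, so that it neither drops nor springs back with a jolt, and do not ram it. Leave the pail hanging still and the other things where they are.

Things in the scene. Friction and masses are not known exactly. Their poses are not given: they have to be found in the camera images.
- pail: Open steel pail holding worn grinding wheels, 72 mm high, 92 mm across at the rim, 84 at the foot. Origin: centre of its underside; z up. With its bail it weighs 0.33 to 0.93 kg (hidden). The bail is hinged on ears at its +y and -y sides, 66 mm above the origin, and starts lying level, out to the pail's -x side.
- bail (a joint): Angle of the bail about the pail's y axis: 0 = lying flat towards the pail's -x side (it cannot go lower), 1.57 = upright, 1.9 = end of travel. It turns easily and falls back flat when let go. Swing it on its arc: the standing pail slides or tips when pushed sideways with more than about 2 N.
- bail_grip (a point): Middle of the bail's black grip tube, on its axis. Tube 12 mm thick, free to spin on its wire, 80 mm long, parallel to the pail's y; axis 95 mm from the hinge line: flat, 66 mm above the bench with 43 mm free between it and the rim; upright, 161 mm above the pail's underside. 6 mm rods, 112 mm apart, run from it to the ears. The hook must bear on the middle, so grip it about 27 mm to one side.
- pail_pivot (a point): Point on the pail's axis on the bail's hinge line, 66 mm above the pail's underside. Axes as the pail's: y is the hinge line.
- stand: Fixed green stand that carries the hook. Origin: on the bench right below the hook's seat. A 34 mm tube stands 100 mm away on its +x side, 229 mm high, with the hook's stem in it; the hook points to the stand's -x side, so a bail must be brought over its tip from there. Base plate 8 mm thick, from x = -55 to 145 mm, y = -65 to 65 mm.
- hook_seat (a point): Where the tube's axis lies when seated (sinks with the hook; 290 mm above the bench unloaded). Axes as the stand's; the seated tube lies along y. The hook is an 8 mm bar along x: top 12 mm above this point towards the stem, dipping at x = 18 mm to a saddle (top 6 mm below this point, flat for 16 mm), rising to a tip at x = -20 mm, top 16 mm above this point. Mouth 30 mm wide, open upward.
- hook (a joint): How far the hook has sunk on its spring (m): 0 unloaded, at most 0.11. Moves at about 1 N, then 1 mm for each 0.09 N; a pail sinks it 24 to 90 mm, by its hidden weight. Lightly damped: let go early it drops, pressed too deep it springs back. Faster than 0.08 m/s is a jolt.
- cup_wheel: Bystander: grey grinding ring lying flat on the bench, 90 mm across, 22 mm thick. Origin: centre of its underside.
- oil_can: Bystander: dark closed can, 60 mm across, 100 mm high. Origin: centre of its underside.
- spanner: Bystander: steel spanner 170 mm long lying along its x on the bench. Origin: under its middle.
Not all that is in view belongs to the job. What is meant by the pail is not red or yellow, and is the smaller of those in its own colour.

How it is judged:
By the outcome, as a careful person would: the job done as asked, in the order asked, and still so for the second after the job is handed in, with the robot touching nothing.
It also fails if it takes over 72 s, if anything falls off the work surface, if the arm or the gripper's body presses on something with over 40 N, if the wrist force passes 120 N, or if a joint passes its speed limit or range.

## Working session

There is one attempt and no reset: what is moved stays moved. The work goes in short steps, Python scripts to look and compute and a tool call to move; the robot and the scene stay as the last step left them, time stands still between calls to the robot, and variables do not carry over. Pictures are saved under pics/ and viewed, at most 10 in all, crops included, and the job is handed in when it is done.

Besides the shell and the picture viewer there is one more tool, called after "Emit:" by a JSON object that holds its "name" and its "arguments". jog_arm: Moves the arm, as the interface text tells. Its arguments: {"type":"object","properties":{"turn":{"type":"array"},"translation":{"type":"array"},"grip":{"type":"array"},"force":{"type":"number"}},"required":["turn","translation","grip"]}

```bash
mkdir -p pics; python3 - <<'E'
from plant import r,cams,models
import cv2
for c in("scene","top"):
    im=cams.snapshot(c); cv2.imwrite(f"pics/{c}0.png",im[:,:,::-1])
    p=cams.camera_params(c); print(c,{k:(v if isinstance(v,(int,float)) else [round(float(x),3) for x in v]) for k,v in p.items()})
    for n in("pail","bail_grip","pail_pivot","stand","hook_seat","cup_wheel","oil_can","spanner"):
        print(n,[(round(d["p"],2),[round(float(x),3) for x in d["position"]]) for d in models.place_of(c,n)])
s=r.get_state();print(s)
E
```

```text
scene {'fx': 386.7327457999751, 'fy': 386.7327457999751, 'cx': 260.224537785888, 'cy': 186.82267540521093, 'k1': -0.09763046811954194, 'eye': [1.193, 0.043, 1.055], 'orientation': [0.225, 0.229, 0.687, 0.652]}
pail [(0.9, [0.333, -0.16, -0.001]), (0.82, [0.746, -0.362, -0.0]), (0.64, [0.572, -0.214, 0.0]), (0.56, [0.498, -0.389, 0.0])]
bail_grip [(0.83, [0.491, -0.514, 0.086]), (0.77, [0.654, -0.369, 0.065]), (0.59, [0.284, -0.279, 0.089]), (0.48, [0.489, -0.168, 0.07])]
pail_pivot [(0.94, [0.328, -0.156, 0.087]), (0.67, [0.57, -0.215, 0.066]), (0.62, [0.499, -0.389, 0.083]), (0.39, [0.572, -0.217, 0.0])]
stand [(0.79, [0.574, 0.203, 0.003])]
hook_seat [(0.72, [0.577, 0.2, 0.287])]
cup_wheel [(0.94, [0.703, 0.023, -0.001])]
oil_can []
spanner [(0.82, [0.406, 0.014, 0.004]), (0.16, [0.49, -0.168, 0.068])]
top {'fx': 373.55071954828236, 'fy': 373.55071954828236, 'cx': 251.58362647241003, 'cy': 195.91146858303074, 'k1': 0.03774755295595137, 'eye': [0.36, -0.005, 1.15], 'orientation': [0.057, -0.061, -0.697, 0.712]}
pail [(0.88, [0.5, -0.388, -0.003]), (0.78, [0.747, -0.359, 0.004]), (0.
[... 608 characters left out ...]
4,  0.68908679, -0.194569  ,  1.56527102,  0.1572718 ,
        0.9025213 , -0.21508613]), 'qd': array([-1.60390408e-03, -8.97311566e-04, -5.25193407e-04, -1.37015642e-03,
        7.41803762e-04, -1.27995163e-03, -3.56062298e-05]), 'joint_torque': array([-1.36824856e-03, -5.27500570e+01, -1.26658816e+00, -1.53752106e+01,
       -5.16604073e-02, -7.61274132e-04,  4.10799885e-05]), 'tool_pos': array([ 0.24272912, -0.57597332,  0.25775792]), 'eef_rot': array([9.80185012e-01, 1.98084173e-01, 1.48582874e-05, 4.35248712e-05]), 'contact_force': array([-0.62758945, -0.06706517, -0.12553281]), 'moment': array([ 0.00757288, -0.03294373, -0.00052589]), 'finger_force': 0.0, 'opening': 1.0039162304976885}
```

View pics/scene0.png

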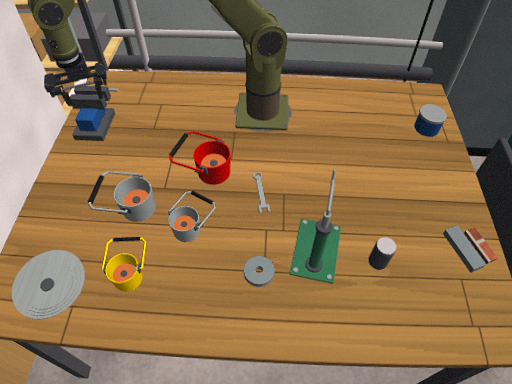

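View pics/top0.png

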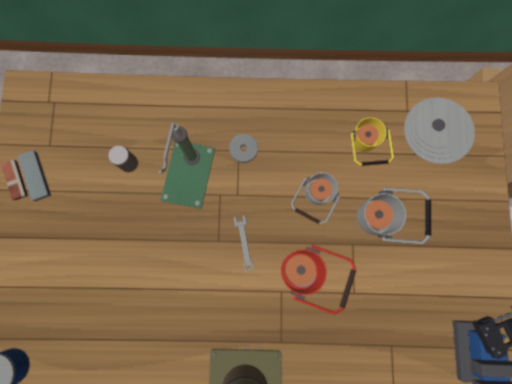

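The scene view shows the small grey pail at about (185,222) with its bail out to (208,203). The top view shows it at (321,188) with its grip at (308,215). Its size (hinge at 66 mm) and the 96 mm from grip to pivot both match, and the big grey pail at (135,198) is the decoy. The stand's hook points towards -x, with its tip at top-view (163,170). Next I'll refine the stand's yaw and the grip's pose.

```bash
cat > h.py <<'E'
from plant import r,cams,models
import numpy as np,cv2
from scipy.spatial.transform import Rotation as R
def plane(c,uv,z):
    p=cams.camera_params(c);uv=np.atleast_2d(uv).astype(float)
    d=np.c_[(uv[:,0]-p["cx"])/p["fx"],(uv[:,1]-p["cy"])/p["fy"]];u=d.copy()
    for _ in range(20): u=d/(1+p["k1"]*(u**2).sum(1,keepdims=True))
    w=R.from_quat(p["orientation"]).apply(np.c_[u[:,0],-u[:,1],-np.ones(len(u))]);e=np.array(p["eye"])
    return (e+w*((z-e[2])/w[:,2])[:,None])[:,:2]
def go(pos,yaw,base=None):
    "tool-frame shift and turn to world pos, tool pointing down with tool y at yaw"
    s=r.get_state();T=R.from_quat(s["eef_rot"])
    y=np.array([np.cos(yaw),np.sin(yaw),0]);z=np.array([0,0,-1.]);G=R.from_matrix(np.c_[np.cross(y,z),y,z])
    print("trans",T.inv().apply(np.array(pos)-s["tool_pos"]).round(4),"turn",(T.inv()*G).as_rotvec().round(3))
def st():
    s=r.get_state();print(round(s["clock"],2),s["tool_pos"].round(4),s["contact_force"].round(2),s["moment"].round(2),round(s["opening"],3),s["finger_force"],s["q"].round(2))
E
python3 - <<'E'
from h import *
for c in("scene","top"):
    im=cams.snapshot(c)
    hsv=cv2.cvtColor(im,cv2.COLOR_RGB2HSV)
    m=cv2.inRange(hsv,(60,90,60),(90,255,255)); 
    if c=="top": m[:60]=0
    n,l,s,_=cv2.connectedComponentsWithStats(m);k=1+np.argmax(s[1:,4]);v,u=np.nonzero(l==k)
    q=plane(c,np.c_[u,v],.008);rc=cv2.minAreaRect(q.astype(np.float32));print(c,"plate",rc,cv2.boxPoints(rc).round(3).tolist())
    for n,z in(("bail_grip",.066),):
        for d in models.masks_of(c,n):
            v,u=np.nonzero(d["pixels"]);g=plane(c,np.c_[u,v],z)
            if abs(g.mean(0)-[.487,-.168]).max()<.03:
                dk=im[v,u].max(1)<70; print(n,d["p"],dk.sum(),len(g));
                if dk.sum()>10: print(cv2.minAreaRect(g[dk].astype(np.float32)),cv2.boxPoints(cv2.minAreaRect(g[dk].astype(np.float32))).round(3).tolist())
    g=plane(c,np.argwhere(im.max(2)<60)[:,::-1],.07);g=g[abs(g-[.487,-.168]).max(1)<.045]
    print("dark",len(g),g.mean(0),np.linalg.svd(g-g.mean(0),full_matrices=False)[2][0])
E
```

```text
scene plate ((0.6204959154129028, 0.19560101628303528), (0.12759776413440704, 0.19815652072429657), 80.01124572753906) [[0.5120000243186951, 0.15000000596046448], [0.7070000171661377, 0.11599999666213989], [0.7289999723434448, 0.2409999966621399], [0.5339999794960022, 0.2759999930858612]]
bail_grip 0.49 75 90
((0.4865211248397827, -0.1684146374464035), (0.07942886650562286, 0.011285539716482162), 62.8590087890625) [[0.46299999952316284, -0.20100000500679016], [0.4729999899864197, -0.20600000023841858], [0.5099999904632568, -0.13600000739097595], [0.5, -0.12999999523162842]]
dark 72 [ 0.49031689 -0.16723344] [0.46349947 0.8860972 ]Traceback (most recent call last):
  File "<stdin>", line 7, in <module>
    return _wrapfunc(a, 'argmax', axis=axis, out=out, **kwds)
    return bound(*args, **kwds)
ValueError: attempt to get argmax of an empty sequence
```

```bash
python3 -c "
from h import *
go([.499,-.145,.16],-.49)"
```

```text
trans [ 0.4035 -0.2976  0.0977] turn [ 0.     0.    -0.682]
```

Emit:
{"name": "jog_arm", "arguments": {"translation": [[0.04,-0.03,0],[0.08,-0.06,0],[0.12,-0.09,0],[0.16,-0.12,0],[0.2,-0.15,0],[0.24,-0.18,0],[0.28,-0.21,0],[0.32,-0.24,0],[0.36,-0.27,0.02],[0.4035,-0.2976,0.05],[0.4035,-0.2976,0.08],[0.4035,-0.2976,0.0977],[0.4035,-0.2976,0.0977],[0.4035,-0.2976,0.0977]], "turn": [[0,0,-0.07],[0,0,-0.14],[0,0,-0.21],[0,0,-0.28],[0,0,-0.35],[0,0,-0.42],[0,0,-0.49],[0,0,-0.56],[0,0,-0.63],[0,0,-0.682],[0,0,-0.682],[0,0,-0.682],[0,0,-0.682],[0,0,-0.682]], "grip": [0.5,0.5,0.5,0.5,0.5,0.5,0.5,0.5,0.5,0.5,0.5,0.5,0.5,0.5], "force": 40}}

```text
clock: 2.8
tool_pos: [0.4995, -0.1452, 0.1607]
eef_rot: [0.858, 0.514, 0.0, 0.0]
contact_force: [-0.1, -0.6, 0.1]
opening: 0.498
finger_force: 0.0
```

```bash
python3 -c "
from h import *
st();go([.499,-.145,.066],-.49)
im=cams.snapshot('scene');cv2.imwrite('pics/s1.png',cv2.resize(im[140:270,120:290],None,fx=4,fy=4)[:,:,::-1]);st()"
```

```text
2.8 [ 0.4995 -0.1452  0.1607] [-0.12 -0.61  0.08] [-0.04 -0.07 -0.  ] 0.498 0.0 [ 0.36  0.71 -0.27  1.97  0.36  0.51 -0.66]
trans [-0.0001 -0.0007  0.0947] turn [ 0.001 -0.    -0.   ]
2.85 [ 0.4996 -0.1453  0.1609] [0.35 0.65 0.18] [-0.04 -0.04 -0.03] 0.498 0.0 [ 0.36  0.71 -0.27  1.97  0.36  0.51 -0.66]
```

View pics/s1.png

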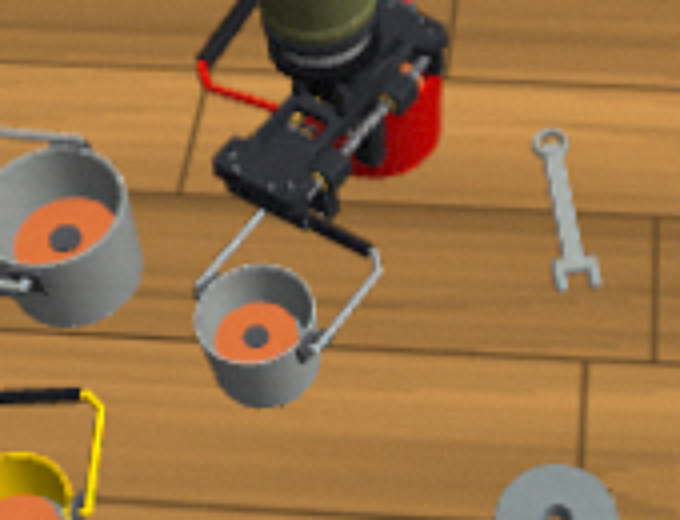

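The gripper (crop about (330,150)) is above the bail tube's +y half, and the rest of the tube shows at (310,215) to (375,250). Descending to grasp.

Emit:
{"name": "jog_arm", "arguments": {"translation": [[0,-0.0005,0.02],[0,-0.0005,0.045],[0,-0.0005,0.07],[0,-0.0005,0.085],[0,-0.0005,0.095],[0,-0.0005,0.095],[0,-0.0005,0.095],[0,-0.0005,0.095],[0,-0.0005,0.095],[0,-0.0005,0.095],[0,-0.0005,0.095],[0,-0.0005,0.095]], "turn": [[0,0,0],[0,0,0],[0,0,0],[0,0,0],[0,0,0],[0,0,0],[0,0,0],[0,0,0],[0,0,0],[0,0,0],[0,0,0],[0,0,0]], "grip": [0.5,0.5,0.5,0.5,0.5,0.6,0.7,0.78,0.82,0.9,1,1], "force": 15}}

```text
clock: 4.35
tool_pos: [0.4995, -0.1452, 0.0652]
eef_rot: [0.858, 0.514, 0.001, 0.001]
contact_force: [3.2, -2.5, -0.7]
opening: 0.124
finger_force: 14.8
```

```bash
python3 -c "
from h import *
st()
for c in ('scene','top'):
    cams.snapshot(c)
    for n in('pail','pail_pivot'):print(c,n,[(round(d['p'],2),np.round(d['position'],3)) for d in models.place_of(c,n) if abs(np.array(d['position'])[:2]-[.571,-.215]).max()<.04])
st()
from scipy.spatial.transform import Rotation as R
print(R.from_quat(r.get_state()['eef_rot']).as_matrix().round(3))"
```

```text
4.35 [ 0.4995 -0.1452  0.0652] [ 3.2  -2.53 -0.66] [-0.53 -0.63  0.03] 0.124 14.82296641508583 [ 0.29  0.88 -0.15  2.01  0.44  0.28 -0.73]
scene pail [(0.61, array([ 0.569, -0.213,  0.001]))]
scene pail_pivot [(0.76, array([ 0.57 , -0.215,  0.066]))]
top pail []
top pail_pivot []
4.65 [ 0.4988 -0.1449  0.0651] [ 3.18 -1.96  0.07] [-0.41 -0.67  0.09] 0.122 14.817478119512089 [ 0.29  0.88 -0.15  2.01  0.44  0.28 -0.73]
[[ 0.471  0.882  0.   ]
 [ 0.882 -0.471 -0.   ]
 [ 0.     0.    -1.   ]]
```

Emit:
{"name": "jog_arm", "arguments": {"translation": [[0,0.001,0],[0,0.002,0],[0,0.002,0]], "turn": [[0,0,0],[0,0,0],[0,0,0]], "grip": [1,1,1], "force": 15}}

```text
clock: 5.03
tool_pos: [0.4992, -0.1452, 0.065]
eef_rot: [0.857, 0.515, -0.001, -0.001]
contact_force: [-0.5, 0.8, 4.5]
opening: 0.124
finger_force: 14.4
```

```bash
python3 -c "
from h import *
st();cams.snapshot('scene');st()"
```

```text
5.03 [ 0.4992 -0.1452  0.065 ] [-0.52  0.85  4.46] [0.11 0.15 0.02] 0.124 14.44015973364003 [ 0.29  0.88 -0.16  2.01  0.44  0.29 -0.72]
5.08 [ 0.4993 -0.1452  0.065 ] [-1.23  1.32  4.49] [0.18 0.19 0.01] 0.123 14.406059725151863 [ 0.29  0.88 -0.16  2.01  0.44  0.29 -0.72]
```

Emit:
{"name": "jog_arm", "arguments": {"translation": [[-0.0,-0.0004,-0.001],[0,0.0001,-0.0105],[0,0.0015,-0.02],[0,0.0038,-0.029],[0,0.0071,-0.038],[0,0.0112,-0.0465],[0,0.0162,-0.0546],[0,0.0162,-0.0546]], "turn": [[0,0,0],[0,0,0],[0,0,0],[0,0,0],[0,0,0],[0,0,0],[0,0,0],[0,0,0]], "grip": [1,1,1,1,1,1,1,1], "force": 15}}

```text
clock: 6.08
tool_pos: [0.5151, -0.1533, 0.1203]
eef_rot: [0.858, 0.514, 0.001, 0.0]
contact_force: [-0.6, 1.7, 1.6]
opening: 0.124
finger_force: 14.7
```

```bash
python3 -c "
from h import *
st();cams.snapshot('scene');st();print([(round(d['p'],2),np.round(d['position'],3)) for d in models.place_of('scene','pail_pivot') if abs(np.array(d['position'])[:2]-[.571,-.215]).max()<.04]);st()"
```

```text
6.08 [ 0.5151 -0.1533  0.1203] [-0.6   1.67  1.63] [0.4  0.13 0.01] 0.124 14.708634997950867 [ 0.35  0.79 -0.24  1.94  0.4   0.45 -0.67]
6.12 [ 0.5149 -0.1531  0.1199] [-0.11  2.75  0.86] [0.45 0.14 0.11] 0.122 14.714345997199416 [ 0.35  0.79 -0.24  1.94  0.4   0.45 -0.67]
[(0.75, array([ 0.571, -0.212,  0.067]))]
6.17 [ 0.5147 -0.1531  0.1196] [-1.62  3.77  1.56] [0.46 0.1  0.07] 0.124 14.716289070784114 [ 0.35  0.79 -0.24  1.94  0.4   0.45 -0.67]
```

Emit:
{"name": "jog_arm", "arguments": {"translation": [[0.0005,-0.001,-0.0005],[0.0005,0.0047,-0.0081],[0.0005,0.0112,-0.015],[0.0005,0.0183,-0.0213],[0.0005,0.0261,-0.0268],[0.0005,0.0343,-0.0316],[0.0005,0.0343,-0.0316]], "turn": [[0,0,0],[0,0,0],[0,0,0],[0,0,0],[0,0,0],[0,0,0],[0,0,0]], "grip": [1,1,1,1,1,1,1], "force": 15}}

```text
clock: 7.05
tool_pos: [0.5459, -0.1696, 0.1515]
eef_rot: [0.858, 0.514, 0.0, 0.0]
contact_force: [1.1, -1.3, -3.5]
opening: 0.127
finger_force: 15.1
```

```bash
python3 -c "
from h import *
st();cams.snapshot('scene');st();print([(round(d['p'],2),np.round(d['position'],3)) for d in models.place_of('scene','pail_pivot') if abs(np.array(d['position'])[:2]-[.571,-.215]).max()<.04]);st()"
```

```text
7.05 [ 0.5459 -0.1696  0.1515] [ 1.11 -1.33 -3.5 ] [-0.17 -0.29  0.08] 0.127 15.116546144708991 [ 0.39  0.78 -0.29  1.82  0.36  0.6  -0.61]
7.1 [ 0.5452 -0.1692  0.1512] [ 0.69 -1.5  -3.63] [-0.26 -0.3   0.09] 0.121 15.117911479901522 [ 0.39  0.78 -0.29  1.82  0.36  0.59 -0.61]
[(0.86, array([ 0.57 , -0.213,  0.068]))]
7.15 [ 0.5448 -0.169   0.151 ] [ 2.15 -0.36 -3.39] [-0.24 -0.34  0.13] 0.121 15.118011402664706 [ 0.39  0.78 -0.29  1.82  0.36  0.59 -0.61]
```

Emit:
{"name": "jog_arm", "arguments": {"translation": [[0,0.0007,0.0013],[0,0.0094,-0.0025],[0,0.0184,-0.0055],[0,0.0277,-0.0076],[0,0.0371,-0.0088],[0,0.0438,-0.009],[0,0.0438,-0.009],[0,0.0438,-0.009]], "turn": [[0,0,0],[0,0,0],[0,0,0],[0,0,0],[0,0,0],[0,0,0],[0,0,0],[0,0,0]], "grip": [1,1,1,1,1,1,1,1], "force": 15}}

```text
clock: 8.15
tool_pos: [0.5842, -0.1892, 0.1605]
eef_rot: [0.857, 0.515, 0.001, 0.0]
contact_force: [2.4, 3.0, 5.3]
opening: 0.119
finger_force: 14.4
```

```bash
python3 -c "
from h import *
st();im=cams.snapshot('scene');st();print([(round(d['p'],2),np.round(d['position'],3)) for d in models.place_of('scene','pail_pivot') if abs(np.array(d['position'])[:2]-[.571,-.215]).max()<.04]);st()
cv2.imwrite('pics/s2.png',cv2.resize(im[140:270,120:290],None,fx=4,fy=4)[:,:,::-1])"
```

```text
8.15 [ 0.5842 -0.1892  0.1605] [2.45 2.97 5.29] [ 0.5  -0.42  0.02] 0.119 14.40115223871544 [ 0.41  0.81 -0.31  1.68  0.34  0.7  -0.56]
8.2 [ 0.5841 -0.1892  0.1605] [2.27 3.29 4.55] [ 0.57 -0.4  -0.01] 0.123 14.385549404541962 [ 0.41  0.81 -0.31  1.68  0.34  0.7  -0.56]
[(0.95, array([ 0.568, -0.216,  0.068]))]
8.25 [ 0.5841 -0.1892  0.1606] [1.9  3.41 4.39] [ 0.58 -0.44  0.  ] 0.125 14.369116323650815 [ 0.41  0.81 -0.31  1.68  0.34  0.7  -0.56]
```

View pics/s2.png

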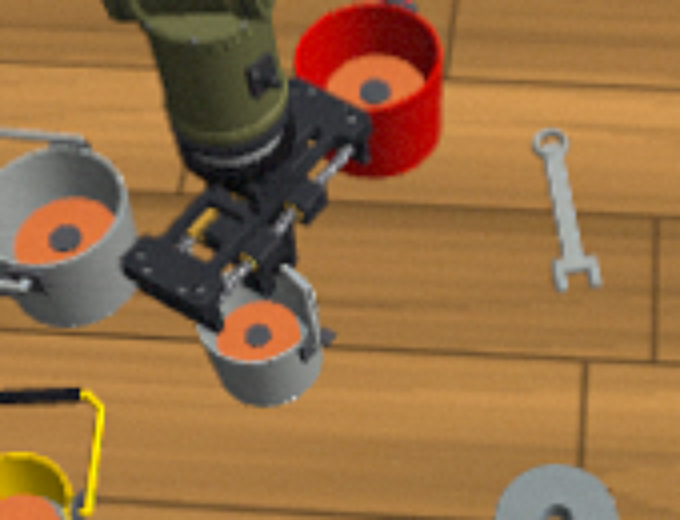

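The pail stands at crop (260,350) with its bail upright in the gripper and the red pail untouched. I'll firm up the grip and lift slowly.

Emit:
{"name": "jog_arm", "arguments": {"translation": [[0.0005,0,-0.001],[0.001,0,-0.002],[0.001,0,-0.003],[0.001,0,-0.006],[0.001,0,-0.01],[0.001,0,-0.015],[0.001,0,-0.022],[0.001,0,-0.032],[0.001,0,-0.045],[0.001,0,-0.06],[0.001,0,-0.08],[0.001,0,-0.1],[0.001,0,-0.12],[0.001,0,-0.14],[0.001,0,-0.155],[0.001,0,-0.168],[0.001,0,-0.175],[0.001,0,-0.178],[0.001,0,-0.178]], "turn": [[0,0,0],[0,0,0],[0,0,0],[0,0,0],[0,0,0],[0,0,0],[0,0,0],[0,0,0],[0,0,0],[0,0,0],[0,0,0],[0,0,0],[0,0,0],[0,0,0],[0,0,0],[0,0,0],[0,0,0],[0,0,0],[0,0,0]], "grip": [1,1,1,1,1,1,1,1,1,1,1,1,1,1,1,1,1,1,1], "force": 50}}

```text
clock: 10.62
tool_pos: [0.5841, -0.1888, 0.3379]
eef_rot: [0.857, 0.515, -0.0, -0.0]
contact_force: [0.1, -0.2, -6.3]
opening: 0.109
finger_force: 50.0
```

```bash
python3 -c "
from h import *
st();cams.snapshot('scene')
F=[]
for i in range(4): im=cams.snapshot('scene');st()
cv2.imwrite('pics/s3.png',cv2.resize(im[100:290,120:370],None,fx=3,fy=3)[:,:,::-1])
a=-.1746;xs=np.array([np.cos(a),np.sin(a),0]);ys=np.array([-xs[1],xs[0],0]);seat=np.array([.576,.202,0])
for d in(-.085,0):go(seat+d*xs+.027*ys+[0,0,.338],a)
"
```

```text
10.62 [ 0.5841 -0.1888  0.3379] [ 0.08 -0.15 -6.3 ] [ 0.11 -0.13 -0.  ] 0.109 50.002394914627075 [ 0.45  0.61 -0.38  1.49  0.24  1.09 -0.47]
10.72 [ 0.5839 -0.1888  0.3376] [ 0.56 -0.83 -6.72] [ 0.12 -0.12  0.03] 0.112 50.000503063201904 [ 0.45  0.61 -0.38  1.49  0.24  1.09 -0.47]
10.78 [ 0.5839 -0.1887  0.3376] [ 0.4   0.8  -7.25] [ 0.11 -0.09  0.02] 0.107 49.99947488307953 [ 0.45  0.61 -0.38  1.49  0.24  1.09 -0.47]
10.82 [ 0.584  -0.1887  0.3377] [ 0.61  0.87 -6.74] [ 0.08 -0.1   0.02] 0.109 49.99878332018852 [ 0.45  0.61 -0.38  1.49  0.24  1.09 -0.47]
10.88 [ 0.584  -0.1887  0.3378] [ 0.65  0.13 -7.11] [ 0.11 -0.1  -0.01] 0.109 49.998154789209366 [ 0.45  0.61 -0.38  1.49  0.24  1.09 -0.47]
trans [ 3.403e-01 -2.801e-01 -1.000e-04] turn [-0.001  0.    -0.315]
trans [ 3.667e-01 -1.993e-01 -2.000e-04] turn [-0.001  0.    -0.315]
```

View pics/s3.png

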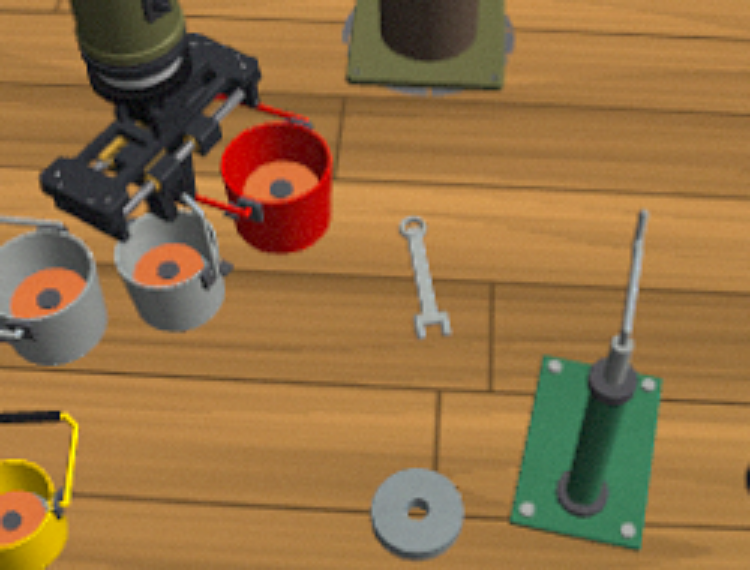

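Only the pail is lifted (crop (170,270)), at about 7 N, and the others stand. The hook tip is at crop (643,215), with the column at (600,430). Carrying it to the front of the hook.

Emit:
{"name": "jog_arm", "arguments": {"translation": [[0.0034,-0.0028,0],[0.0102,-0.0084,0],[0.0204,-0.0168,0],[0.034,-0.028,0],[0.051,-0.042,0],[0.0714,-0.0588,0],[0.0952,-0.0784,0],[0.119,-0.098,0],[0.1428,-0.1176,0],[0.17,-0.14,0],[0.1972,-0.1624,0],[0.221,-0.182,0],[0.2448,-0.2016,0],[0.2686,-0.2212,0],[0.289,-0.238,0],[0.306,-0.252,0],[0.3196,-0.2632,0],[0.3298,-0.2716,0],[0.3366,-0.2772,0],[0.34,-0.28,0]], "turn": [[0,0,-0.003],[0,0,-0.009],[0,0,-0.019],[0,0,-0.032],[0,0,-0.047],[0,0,-0.066],[0,0,-0.088],[0,0,-0.11],[0,0,-0.132],[0,0,-0.158],[0,0,-0.183],[0,0,-0.205],[0,0,-0.227],[0,0,-0.249],[0,0,-0.268],[0,0,-0.284],[0,0,-0.296],[0,0,-0.306],[0,0,-0.312],[0,0,-0.315]], "grip": [1,1,1,1,1,1,1,1,1,1,1,1,1,1,1,1,1,1,1,1], "force": 50}}

```text
clock: 13.38
tool_pos: [0.4972, 0.2432, 0.3381]
eef_rot: [0.766, 0.643, -0.0, 0.0]
contact_force: [-0.1, 0.7, -6.9]
opening: 0.111
finger_force: 50.0
```

```bash
python3 -c "
from h import *
st();F=[]
print(plane('scene',(334,172),.30))
for c in('scene','top'):
    for i in range(3): im=cams.snapshot(c);F.append(r.get_state()['contact_force'])
    cv2.imwrite('pics/4%s.png'%c,cv2.resize(im[100:290,220:420] if c=='scene' else im[70:260,90:290],None,fx=3,fy=3)[:,:,::-1])
    for n in('hook_seat','bail_grip'):print(c,n,[(round(d['p'],2),np.round(d['position'],3)) for d in models.place_of(c,n) if d['position'][1]>.05])
print(np.mean(F,0));st()
a=-.1746;xs=np.array([np.cos(a),np.sin(a),0]);ys=np.array([-xs[1],xs[0],0]);seat=np.array([.576,.202,0])
go(seat+.027*ys+[0,0,.338],a)
"
```

```text
13.38 [0.4972 0.2432 0.3381] [-0.13  0.74 -6.9 ] [ 0.11 -0.06  0.04] 0.111 50.02370126545429 [-0.24  0.53 -0.48  1.67  0.28  1.02 -0.99]
[[0.55672343 0.20755411]]
scene hook_seat [(0.71, array([0.575, 0.203, 0.292]))]
scene bail_grip [(0.68, array([0.494, 0.219, 0.338]))]
top hook_seat [(0.65, array([0.574, 0.201, 0.29 ]))]
top bail_grip [(0.54, array([0.493, 0.217, 0.339]))]
[ 0.10139319  0.15387513 -6.66159489]
13.88 [0.4973 0.2427 0.3382] [ 0.6  -0.3  -7.17] [ 0.15 -0.11  0.02] 0.111 50.00264212489128 [-0.24  0.53 -0.48  1.67  0.28  1.02 -0.99]
trans [0.0007 0.0846 0.0002] turn [ 0.     0.    -0.001]
```

View pics/4scene.png

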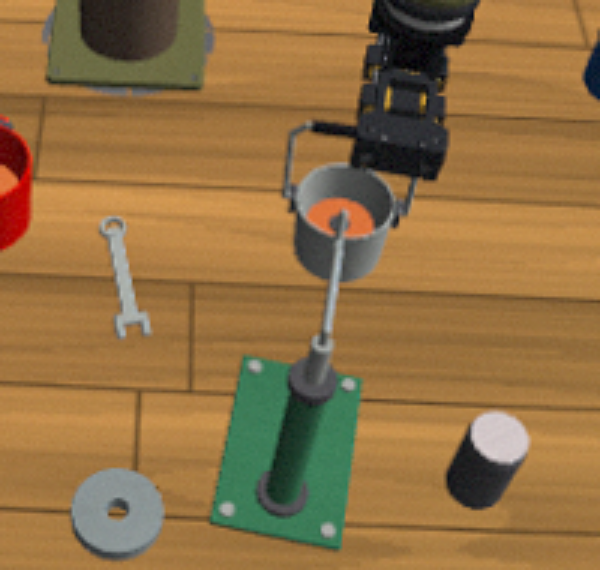

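View pics/4top.png

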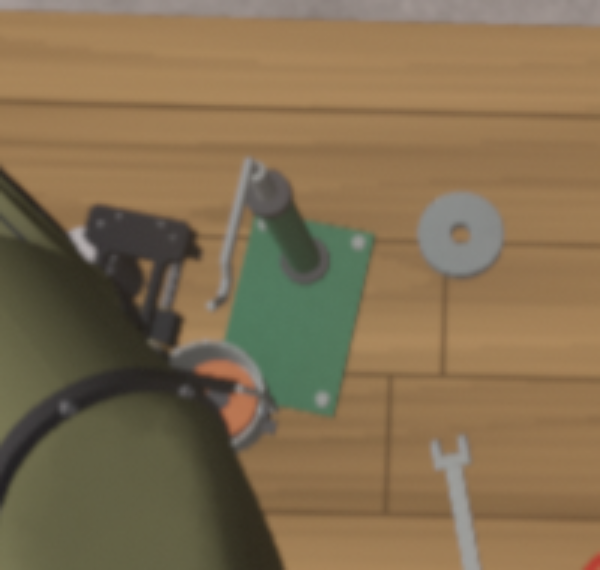

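Scene crop: the pail hangs level in front of the hook tip (343,218), with the bail tube's free half at (335,128). Top crop: the hook runs from (250,165) to (213,303). The networks put the seat at (0.575,0.202,0.290) and the grip at (0.4935,0.218,0.338), matching the kinematics. I'll move over the tip, then come down.

Emit:
{"name": "jog_arm", "arguments": {"translation": [[-0.0,0.002,0],[0,0.007,0],[0,0.015,0],[0,0.025,0],[0,0.036,0],[0,0.048,0],[0,0.059,0],[0,0.069,0],[0,0.077,0],[0,0.082,0],[0,0.084,0],[0,0.084,0.002],[0,0.084,0.007],[0,0.084,0.014],[0,0.084,0.021],[0,0.084,0.028],[0,0.084,0.033],[0,0.084,0.036],[0,0.084,0.037],[0,0.084,0.037]], "turn": [[0,0,0],[0,0,0],[0,0,0],[0,0,0],[0,0,0],[0,0,0],[0,0,0],[0,0,0],[0,0,0],[0,0,0],[0,0,0],[0,0,0],[0,0,0],[0,0,0],[0,0,0],[0,0,0],[0,0,0],[0,0,0],[0,0,0],[0,0,0]], "grip": [1,1,1,1,1,1,1,1,1,1,1,1,1,1,1,1,1,1,1,1], "force": 50}}

```text
clock: 16.38
tool_pos: [0.58, 0.2284, 0.3013]
eef_rot: [0.766, 0.643, 0.0, 0.0]
contact_force: [0.5, -0.7, -7.4]
opening: 0.109
finger_force: 50.0
```

```bash
python3 -c "
from h import *
st();F=[]
for i in range(4): im=cams.snapshot('scene');F.append(r.get_state()['contact_force'])
print(np.mean(F,0))
cv2.imwrite('pics/5.png',cv2.resize(im[120:280,250:420],None,fx=3.5,fy=3.5)[:,:,::-1])
for n in('hook_seat','bail_grip'):print(n,[(round(d['p'],2),np.round(d['position'],3)) for d in models.place_of('scene',n) if d['position'][1]>.05])
"
```

```text
16.38 [0.58   0.2284 0.3013] [ 0.46 -0.7  -7.37] [ 0.09 -0.09  0.01] 0.109 50.00074781477451 [-0.2   0.67 -0.46  1.51  0.32  1.04 -0.91]
[-0.07614156  0.29629707 -6.89692279]
hook_seat []
bail_grip [(0.58, array([0.577, 0.203, 0.302]))]
```

View pics/5.png

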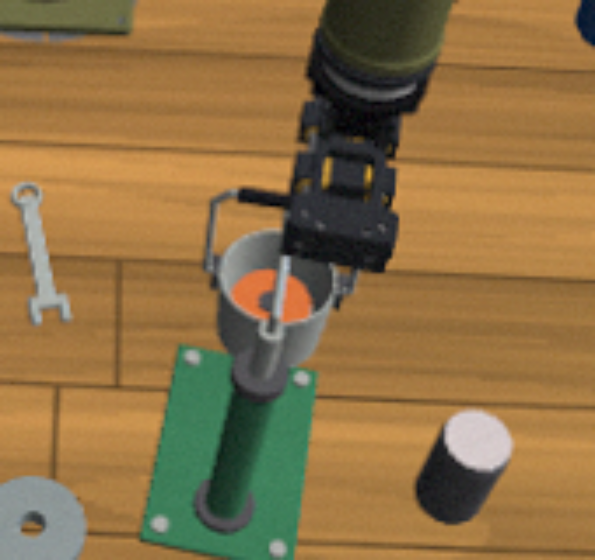

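The hook bar (crop (283,270)) runs under the tube inside the bail, and the pail is clear of the column. Now lowering slowly onto the spring.

Emit:
{"name": "jog_arm", "arguments": {"translation": [[0,0,0.002],[0,0,0.004],[0,0,0.006],[0,0,0.008],[0,0,0.0095],[0,0,0.011],[0,0,0.0125],[0,0,0.014],[0,0,0.016],[0,0,0.018],[0,0,0.0205],[0,0,0.023],[0,0,0.026],[0,0,0.029],[0,0,0.032],[0,0,0.035],[0,0,0.0375],[0,0,0.039],[0,0,0.04],[0,0,0.04]], "turn": [[0,0,0],[0,0,0],[0,0,0],[0,0,0],[0,0,0],[0,0,0],[0,0,0],[0,0,0],[0,0,0],[0,0,0],[0,0,0],[0,0,0],[0,0,0],[0,0,0],[0,0,0],[0,0,0],[0,0,0],[0,0,0],[0,0,0],[0,0,0]], "grip": [1,1,1,1,1,1,1,1,1,1,1,1,1,1,1,1,1,1,1,1], "force": 50}}

```text
clock: 19.18
tool_pos: [0.58, 0.2285, 0.2613]
eef_rot: [0.766, 0.643, 0.0, 0.0]
contact_force: [-0.0, 1.2, -3.0]
opening: 0.112
finger_force: 49.6
```

```bash
python3 -c "
from h import *
st();F=[];M=[]
for i in range(6): im=cams.snapshot('scene');s=r.get_state();F.append(s['contact_force']);M.append(s['moment'])
print(np.mean(F,0),np.mean(M,0));st()
"
```

```text
19.18 [0.58   0.2285 0.2613] [-0.04  1.17 -3.01] [ 0.09 -0.1  -0.05] 0.112 49.56571899354458 [-0.21  0.71 -0.44  1.56  0.35  0.95 -0.93]
[-0.17191122  0.75338411 -2.81152495] [ 0.13562573 -0.0549365   0.0029021 ]
19.48 [0.58   0.2284 0.2613] [ 0.41  1.52 -3.22] [ 0.15 -0.1   0.02] 0.11 49.556943252682686 [-0.21  0.71 -0.44  1.56  0.35  0.95 -0.93]
```

Emit:
{"name": "jog_arm", "arguments": {"translation": [[0,0,0.001],[0,0,0.003],[0,0,0.0055],[0,0,0.0085],[0,0,0.0115],[0,0,0.0145],[0,0,0.0175],[0,0,0.02],[0,0,0.0225],[0,0,0.0245],[0,0,0.026],[0,0,0.027],[0,0,0.027],[0,0,0.027]], "turn": [[0,0,0],[0,0,0],[0,0,0],[0,0,0],[0,0,0],[0,0,0],[0,0,0],[0,0,0],[0,0,0],[0,0,0],[0,0,0],[0,0,0],[0,0,0],[0,0,0]], "grip": [1,1,1,1,1,1,1,1,1,1,1,1,1,1], "force": 50}}

```text
clock: 21.22
tool_pos: [0.58, 0.2285, 0.2343]
eef_rot: [0.766, 0.643, 0.0, 0.0]
contact_force: [0.6, 1.0, -0.4]
opening: 0.11
finger_force: 49.3
```

```bash
python3 -c "
from h import *
st();F=[];M=[]
for i in range(20): im=cams.snapshot('scene');s=r.get_state();F.append(s['contact_force']);M.append(s['moment'])
F=np.array(F);print(F.mean(0),F.std(0),np.mean(M,0));st()
"
```

```text
21.23 [0.58   0.2285 0.2343] [ 0.57  1.01 -0.41] [ 0.25 -0.14 -0.04] 0.11 49.26713369786739 [-0.21  0.74 -0.43  1.59  0.37  0.9  -0.95]
[ 0.23432431  1.52855897 -0.83341574] [0.56422076 0.52491751 0.53381307] [ 0.27957607 -0.12452878  0.00957181]
22.23 [0.5799 0.2284 0.2342] [ 0.02  1.47 -0.8 ] [ 0.36 -0.15  0.02] 0.108 49.25692319869995 [-0.21  0.74 -0.43  1.59  0.37  0.9  -0.95]
```

Emit:
{"name": "jog_arm", "arguments": {"translation": [[0.0002,0,0.001],[0.0004,0,0.0025],[0.0005,0,0.0045],[0.0005,0,0.0065],[0.0005,0,0.008],[0.0005,0,0.009],[0.0005,0,0.009],[0.0005,0,0.009],[0.0005,0,0.009]], "turn": [[0,0,0],[0,0,0],[0,0,0],[0,0,0],[0,0,0],[0,0,0],[0,0,0],[0,0,0],[0,0,0]], "grip": [1,1,1,1,1,1,1,1,1], "force": 50}}

```text
clock: 23.35
tool_pos: [0.5799, 0.2286, 0.2252]
eef_rot: [0.766, 0.643, -0.0, 0.0]
contact_force: [0.6, 0.2, 0.1]
opening: 0.11
finger_force: 49.2
```

```bash
python3 -c "
from h import *
st();F=[];M=[]
for i in range(30): im=cams.snapshot('scene');s=r.get_state();F.append(s['contact_force']);M.append(s['moment'])
F=np.array(F);print(F.mean(0),F.std(0),np.mean(M,0));st()
cv2.imwrite('pics/6.png',cv2.resize(im[120:280,250:420],None,fx=3.5,fy=3.5)[:,:,::-1])
for n in('hook_seat','bail_grip','pail'):print(n,[(round(d['p'],2),np.round(d['position'],3)) for d in models.place_of('scene',n) if d['position'][1]>.05])
"
```

```text
23.35 [0.5799 0.2286 0.2252] [0.55 0.16 0.14] [-0.15 -0.1  -0.04] 0.11 49.172993414103985 [-0.22  0.75 -0.42  1.6   0.37  0.88 -0.96]
[-0.08533549 -1.19543167 -0.12179685] [0.49738962 0.68544273 0.51664331] [-0.28431157 -0.04359252  0.00347793]
24.85 [0.58   0.2287 0.2252] [-0.44 -2.6  -0.39] [-0.4   0.01 -0.07] 0.114 49.17551793158054 [-0.22  0.75 -0.42  1.6   0.37  0.88 -0.96]
hook_seat [(0.61, array([0.575, 0.198, 0.131]))]
bail_grip [(0.57, array([0.576, 0.203, 0.228]))]
pail [(0.68, array([0.574, 0.202, 0.064]))]
```

View pics/6.png

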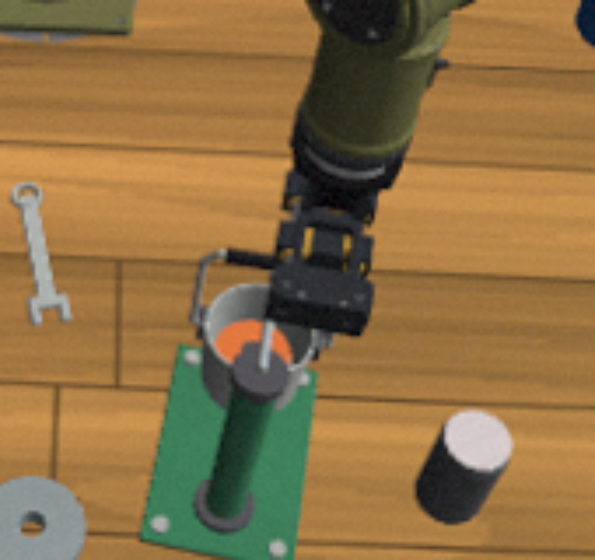

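The hook has sunk with the pail hanging on it: the tube is at crop (250,258), and the bar is under its middle. The residual load is about 0.1 N. Easing the grip and opening.

Emit:
{"name": "jog_arm", "arguments": {"translation": [[-0.0003,0,0.001],[-0.0003,0,0.001],[-0.0003,0,0.001],[-0.0003,0,0.001],[-0.0003,0,0.001],[-0.0003,0,0.001],[-0.0003,0,0.001]], "turn": [[0,0,0],[0,0,0],[0,0,0],[0,0,0],[0,0,0],[0,0,0],[0,0,0]], "grip": [1,1,1,1,1,1,1], "force": 3}}

```text
clock: 25.88
tool_pos: [0.58, 0.229, 0.2243]
eef_rot: [0.766, 0.643, 0.0, -0.0]
contact_force: [2.6, 1.3, 0.4]
opening: 0.126
finger_force: 3.0
```

Emit:
{"name": "jog_arm", "arguments": {"translation": [[0,0,0],[0,0,0],[0,0,0],[0,0,0],[0,0,0],[0,0,0],[0,0,0],[0,0,0],[0,0,0],[0,0,0]], "turn": [[0,0,0],[0,0,0],[0,0,0],[0,0,0],[0,0,0],[0,0,0],[0,0,0],[0,0,0],[0,0,0],[0,0,0]], "grip": [0.85,0.82,0.78,0.72,0.65,0.6,0.55,0.5,0.5,0.5], "force": 3}}

```text
clock: 27.12
tool_pos: [0.5799, 0.2286, 0.2242]
eef_rot: [0.766, 0.643, 0.0, 0.0]
contact_force: [0.2, -0.2, -0.7]
opening: 0.497
finger_force: 0.0
```

```bash
python3 -c "
from h import *
st()
for i in range(3):
    im=cams.snapshot('scene')
    for n in('bail_grip','pail'):print(n,[(round(d['p'],2),np.round(d['position'],3)) for d in models.place_of('scene',n) if d['position'][1]>.05])
st()"
```

```text
27.12 [0.5799 0.2286 0.2242] [ 0.25 -0.18 -0.72] [-0.03 -0.07  0.01] 0.497 0.0 [-0.22  0.75 -0.42  1.6   0.37  0.88 -0.96]
bail_grip [(0.67, array([0.576, 0.206, 0.228]))]
pail [(0.95, array([0.575, 0.2  , 0.064]))]
bail_grip [(0.4, array([0.577, 0.202, 0.226]))]
pail [(0.59, array([0.577, 0.202, 0.064]))]
bail_grip [(0.42, array([0.578, 0.206, 0.228]))]
pail [(0.58, array([0.576, 0.201, 0.067]))]
27.57 [0.5799 0.2286 0.2242] [-0.29 -0.11  0.52] [-0.   -0.06  0.05] 0.498 0.0 [-0.22  0.75 -0.42  1.6   0.37  0.88 -0.96]
```

Emit:
{"name": "jog_arm", "arguments": {"translation": [[0,0,-0.003],[0,0,-0.009],[0,0,-0.018],[0,0,-0.03],[0,0,-0.045],[0,0,-0.06],[0,0,-0.08],[0,0,-0.1],[0,0,-0.12],[0,0,-0.14],[0,0,-0.15],[0,0,-0.155],[0,0,-0.155],[0,0,-0.155],[0,0,-0.155],[0,0,-0.155],[0,0,-0.155],[0,0,-0.155],[0,0,-0.155],[0,0,-0.155]], "turn": [[0,0,0],[0,0,0],[0,0,0],[0,0,0],[0,0,0],[0,0,0],[0,0,0],[0,0,0],[0,0,0],[0,0,0],[0,0,0],[0,0,0],[0,0,0],[0,0,0],[0,0,0],[0,0,0],[0,0,0],[0,0,0],[0,0,0],[0,0,0]], "grip": [0.5,0.5,0.5,0.5,0.5,0.5,0.5,0.5,0.5,0.5,0.5,0.5,0.5,0.5,0.5,0.5,0.5,0.5,0.5,0.5]}}

```text
clock: 30.08
tool_pos: [0.5799, 0.2286, 0.3792]
eef_rot: [0.766, 0.643, 0.0, 0.0]
contact_force: [-0.4, 0.8, -0.2]
opening: 0.501
finger_force: 0.0
```

```bash
python3 -c "
from h import *
st();a=cams.snapshot('scene').astype(int)
for i in range(4):
    im=cams.snapshot('scene');print(abs(im.astype(int)-a)[190:260,290:350].max())
    for n in('bail_grip','pail'):print(n,[(round(d['p'],2),np.round(d['position'],3)) for d in models.place_of('scene',n) if d['position'][1]>.05])
cv2.imwrite('pics/7.png',cv2.resize(im[120:280,250:420],None,fx=3.5,fy=3.5)[:,:,::-1])"
```

```text
30.07 [0.5799 0.2286 0.3792] [-0.36  0.84 -0.15] [-0.03 -0.03 -0.02] 0.501 0.0 [-0.2   0.6  -0.47  1.39  0.28  1.22 -0.87]
25
bail_grip [(0.56, array([0.576, 0.203, 0.065]))]
pail [(0.82, array([0.574, 0.198, 0.064]))]
30
bail_grip [(0.64, array([0.575, 0.205, 0.228]))]
pail [(0.68, array([0.574, 0.202, 0.064]))]
26
bail_grip [(0.74, array([0.578, 0.204, 0.228]))]
pail [(0.76, array([0.578, 0.2  , 0.065]))]
28
bail_grip [(0.52, array([0.578, 0.204, 0.226]))]
pail []
```

View pics/7.png

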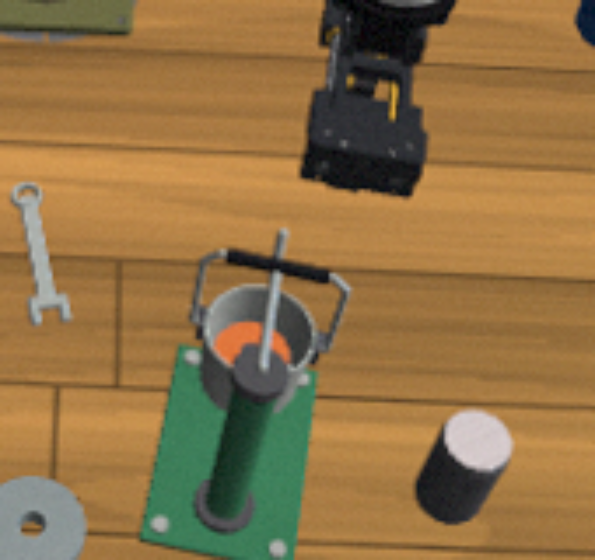

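The pail hangs level and still on the hook by the middle of its tube (crop (278,265)), with the gripper clear. Handing in.

```bash
python3 -c "
from plant import r
print(r.finish_job())"
```

```text
the job is handed in; nothing more can be done
None
```

The job is handed in: the bail was raised with the pail standing, and the small grey pail now hangs level and still by the middle of its grip tube on the sprung hook, with the gripper clear and about 30 s used; no verdict came back.

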